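# Hold the spring gate open and push the tube rack home

### The arm

A 6-joint arm with a two-finger parallel gripper is mounted at the origin on a cart in front of the work surface, level with it; the furniture and walls round the work are solid. World frame = base frame: x ahead of the robot, y to its left, z up, the work surface at z = 0. Lengths are in m, angles in rad, forces in N, time in s.
With the tool pointing down it reaches from about 0.35 to 0.875 m from the base axis. Payload 15.5 kg.
Tool frame: the origin (TCP) lies on the centre line of the jaws, within the pads' length; the fingertips stand 22 mm ahead of it and the grasp point (between the pads) lies 3 mm ahead of it; z points along the fingers, y is the line along which they close (so a half turn about z gives the same grasp; the last joint's range is limited). The gripper opens to 85 mm and grips with 20 to 120 N. Pads are 22 mm wide; open, the fingers measure 114 mm over their backs; the gripper's body (76 mm by 85 mm) begins 54 mm behind the grasp point. The pads swing forward as they close: fully open they stand 13 mm farther back than shut.
Start: joints at [-1.317, 0.494, 1.345, -0, 1.302, -0.096], TCP at [0.214, -0.587, 0.253] pointing down, gripper open.
Joint ranges: [-2.91, 2.91], [-0.82, 2.16], [0.22, 2.67], [-1.22, 4.37], [0.12, 2.79], [-3.08, 3.08]. Speed limits (rad/s): [1.89, 1.89, 2.57, 3.01, 3.01, 3.01].

### API

Orientations are given as a 3x3 rotation matrix whose columns are the frame's x, y, z axes.
In Python, from workcell import status, imaging, workorder gives the robot as it stands.
- The arm moves only by the tool move_arm, never from a script. Its argument "rows" is a list of rows, each a list of 5 numbers: the finger opening in m, from 0 to 0.0854, then the shift along the tool's x, y, z in m, then the turn about the tool's z in degrees. In form: [[gripper, tx, ty, tz, roll], ...]. A call has 1 to 8 rows; each row is the pose to reach, as a shift and turn from the pose commanded when the call began, along the tool's axes at that moment; what a row does not reach only later rows make up. A row lasts 1/12 s, in which the tool goes at most 41.7 mm and 7.16 degrees, less where a joint would pass 70% of its speed; a pose out of reach is approached as far as the arm can. A call with a gripper value outside its range is refused whole. The fingers move at their own pace and stop on an object; the grip force is fixed at half the most. Time passes only in rows, so rows that repeat a pose let the fingers close. It gives the time, the measured TCP pose, the force, the opening and the grip force at its end, in the units of the state.
- status.get_obs(): the state, without advancing time (a new reading comes with each control period).
- imaging.grab_frame(name): name is "scene" or "top" or "wrist"; returns the picture (384x512x3 uint8, red, green, blue); there is no depth.
- imaging.calibration(name): a dict with "intrinsics" (3x3 intrinsics, pixels), "pose" (4x4, takes a point from camera to world coordinates). Camera axes: x right, y down, z forward; pixel columns grow to the right and rows downward; lengths in m; the calibration is good to about 2 mm. A picture is of the moment at which its call begins: read the wrist's pose just before it. calibration takes no time and is no camera call; for the wrist camera it gives the pose at the moment of the call.
- workorder.hand_in(): hands the job in; it is judged then, once.
The state is a dict: "time": time; "joint_pos": joint angles; "dq": joint speeds; "tau": joint torques, N m; "eef_pos": TCP position; "eef_rot": TCP orientation; "wrist_force": force on the tool from outside, world axes, zero at the start; "moment": the same for the moment, N m; "gripper_width": opening from 0.0 (shut) to 1.0 (fully open); "grasp_force": force on a finger pad.
Only numpy, scipy, OpenCV 4.12 (cv2) and the standard library are available. Lean on these libraries where they do the work, as an engineer would, in place of code of your own. Each camera call takes 0.05 s, during which the arm holds its last target. There are 200 camera calls.

### The job

With one fingertip press down the long flat black bar beside the aluminium chute so that its spring gate swings clear, and keep it held down while another fingertip (or the same hand) pushes the tube rack that stands in the chute along it, past the gate and fully home against the end stop. Keep the gate clear until the whole rack is past it, then let go so that the gate springs shut behind the rack. Only push and press: do not lift or tip the rack, and leave the timer, the small bottle and the weighing boat alone.

Things in the scene. Friction and masses are not known exactly. Their poses are not given: they have to be found in the camera images.
- chute: Fixed straight aluminium chute, 420 mm long in its y (-210 to +210). Origin: centre of its underside; x points away from the robot at yaw 0, z up. Rack is pushed toward -y. Floor plate 4 mm thick, x -73 to 47. Side walls: inner faces at x = -41 and +41 mm, 4 mm thick, tops at z 34. Open at the +y end. The offsets (mm) in the other entries are in this frame, called chute frame.
- end_stop (a point): Middle of the inner face of the end stop, a cross wall (top at z 50 mm) closing the -y end of the chute. This point: chute frame x 0, y -204, z 27 mm. Fixed.
- shaft_mid (a point): Point on the hinge shaft, chute frame x -56, y +80, z 34 mm. The shaft, 8 mm thick, runs along the chute's y from +220 to -85 outside the near wall, on three fixed brackets 14 mm wide in x (-63 to -49), 42 mm high, at y +207, +85 and -75. Fingers can straddle shaft and near wall: one on the bar, one in the chute behind the rack.
- gate_tip (a point): Free end of the steel gate tongue (moves with the gate). Shut it is at chute frame x -18, y -30, z 56. The tongue, 8 mm thick in y (-34 to -26), is fixed to the shaft and reaches over the near wall, z 50 to 62, stopping the rack; pushing the rack cannot open it. Held at 0.9 rad it stands outside the chute, x -80 to -43 (between straddling fingers), not above z 82.
- gate (a joint): Angle of gate, shaft and bar together, rad: 0 shut, 1.0 bar fully down (stop). A spring returns it to 0; about 4 to 8 N down on the bar holds it. From about 0.74 up the tongue is clear of the rack; 0.9 is a comfortable hold. Near 0.9, 1 mm of bar height is about 0.023 rad.
- bar_mid (a point): Centre of the flat black bar (28 mm wide, 5 thick), at chute y +80. It runs along chute y from +235 to -75 outside the near wall; press down anywhere, a tip may slide along it. Its centre line in chute frame: shut x -91, z 62, tilted 0.9 rad with the outer edge up (x -101, z 75); at 0.74 rad x -101, z 31; at 0.9 x -100, z 24, bar level (x -114 to -86, top z 26); at 1.0 x -98, z 19.
- rack_center (a point): Centre (33 mm above its underside) of the loose blue empty tube rack, 76 wide (chute x), 156 long (chute y), 66 mm high, 0.18 to 0.35 kg, standing in the chute with 3 mm play each side. Ends are flat upright plates 72 wide: push the +y end anywhere. Starts wholly on the +y side of the gate; home with its centre at chute y -126, its +y end then 14 mm past the gate.
- timer: Small white bench timer, 64x66x19 mm, origin at the centre of its underside; to be left alone.
- bottle: Small clear bottle, 43 mm across, 86 mm high, origin at the centre of its underside; to be left alone.
- boat: White square weighing boat, 82x82x19 mm, origin at the centre of its underside; to be left alone.

How it is judged:
On the way, in this order (a step that is already met when the one before it is completed fails the run):
1. the gate is held clear while the rack is still in front of it (value of joint gate above 0.72 rad and y of rack_center in the frame of chute above 0.053 m), for 0.2 s.
2. the whole rack is past the gate, which is still held clear (value of joint gate above 0.7 rad and y of rack_center in the frame of chute below -0.113 m), for 0.05 s.
At the end, for the whole second after the job is handed in: The rack stands on the chute floor within 7 mm of the end stop, past the gate, and the gate has sprung shut (below 0.08 rad) behind it (y of rack_center in the frame of chute between -0.132 and -0.119 m and z of rack_center in the frame of chute below 0.041 m and x of rack_center in the frame of chute between -0.008 and 0.008 m and value of joint gate below 0.08 rad); the robot touches nothing.
It fails at once if the gate drops below 0.68 rad while the rack is passing it (value of joint gate below 0.68 rad and y of rack_center in the frame of chute between -0.11 and 0.046 m).
It fails at once if the rack is lifted (more than 15 mm) off the chute floor (z of rack_center in the frame of chute above 0.052 m).
It fails at once if the rack is tipped (more than 0.25 rad) (angle between rack_center's own z axis and vertical above 0.25 rad).
It fails at once if the timer, bottle or weighing boat is moved more than 20 mm (distance of any of timer, bottle, boat from where it was at the start of the episode above 0.02 m).
It also fails if it takes over 43 s, if anything falls off the work surface, if the arm or the gripper's body presses on something with over 40 N, if the wrist force passes 120 N, or if a joint passes its speed limit or range.

## Working session

There is one attempt and no reset: what is moved stays moved. The work goes in short steps, Python scripts to look and compute and a tool call to move; the robot and the scene stay as the last step left them, time stands still between calls to the robot, and variables do not carry over. Pictures are saved under pics/ and viewed, at most 10 in all, crops included, and the job is handed in when it is done.

Besides the shell and the picture viewer there is one more tool, called by a JSON object that holds its "method" and its "body". move_arm: Moves the arm, as the interface text tells. Its arguments: {"type":"object","properties":{"rows":{"type":"array"}},"required":["rows"]}

```bash
mkdir -p pics
python3 - <<'E'
from workcell import status, imaging
import cv2,numpy as np
o=status.get_obs(); print(o['time'],o['eef_pos'],o['eef_rot'],o['gripper_width'])
for n in ('top','scene'):
    c=imaging.calibration(n); print(n,c['intrinsics'],np.round(c['pose'],4))
    cv2.imwrite(f'pics/{n}0.png',imaging.grab_frame(n)[...,::-1])
E
```

```text
0.0 [ 0.21350436 -0.5870388   0.25272007] [[ 9.39807542e-01  3.41704080e-01 -3.24113248e-04]
 [ 3.41704220e-01 -9.39806815e-01  1.17336100e-03]
 [ 9.63384025e-05 -1.21348438e-03 -9.99999259e-01]] 0.9986257973362548
top [[432.53590916   0.         251.04734035]
 [  0.         432.53590916 185.37033072]
 [  0.           0.           1.        ]] [[ 0.0194 -0.9938  0.1097  0.3835]
 [-0.9997 -0.0179  0.0151 -0.1482]
 [-0.013  -0.1099 -0.9939  1.4671]
 [ 0.      0.      0.      1.    ]]
scene [[462.78795284   0.         252.48096224]
 [  0.         462.78795284 188.27980713]
 [  0.           0.           1.        ]] [[ 0.5097 -0.535   0.6738 -0.4511]
 [-0.8603 -0.3257  0.3922 -0.7099]
 [ 0.0096 -0.7796 -0.6262  0.999 ]
 [ 0.      0.      0.      1.    ]]
```

View pics/top0.png

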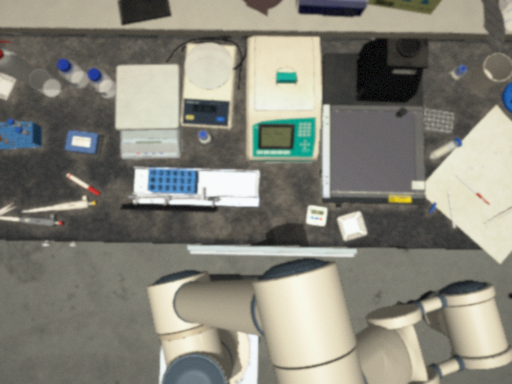

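View pics/scene0.png

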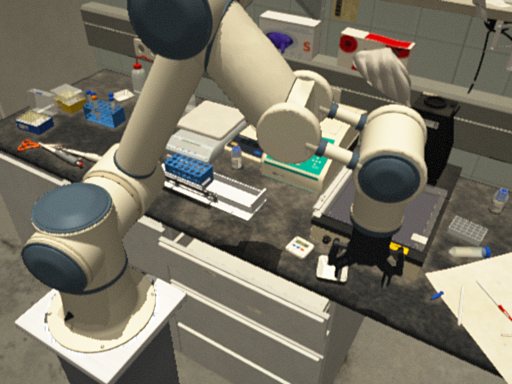

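The top view shows the chute along world y at u 133–260, v 168–207. The rack is at u 148–197, the bar near v 206, and the +y end is on the left. The timer and boat are at (316,215) and (352,225), away from the work.

```bash
cat > h.py <<'E'
from workcell import status, imaging
import cv2,numpy as np
def ray(c,u,v):
    K,P=c['intrinsics'],c['pose']; return P[:3,3],P[:3,:3]@np.linalg.solve(K,[u,v,1])
def onz(c,u,v,z):
    o,d=ray(c,u,v); return o+d*(z-o[2])/d[2]
def tri(c1,p1,c2,p2):
    o1,d1=ray(c1,*p1);o2,d2=ray(c2,*p2)
    s=np.linalg.lstsq(np.c_[d1,-d2],o2-o1,rcond=None)[0]
    a,b=o1+s[0]*d1,o2+s[1]*d2; return (a+b)/2,np.linalg.norm(a-b)
E
python3 - <<'E'
from h import *
c=imaging.calibration('wrist');o=status.get_obs();R=o['eef_rot']
print(np.round(c['intrinsics'],1),np.round(R.T@(c['pose'][:3,3]-o['eef_pos']),4),np.round(R.T@c['pose'][:3,:3],3))
t=imaging.calibration('top')
for p,z in [((133,207),.004),((260,207),.004),((135,168),.034),((260,171),.034),((148,181),.07),((197,181),.07)]: print(p,np.round(onz(t,*p,z),3))
i=cv2.imread('pics/top0.png')[155:220,110:270]; cv2.imwrite('pics/topc.png',cv2.resize(i,None,fx=5,fy=5,interpolation=cv2.INTER_CUBIC))
E
```

```text
[[280.7   0.  258. ]
 [  0.  280.7 189.5]
 [  0.    0.    1. ]] [ 0.068  -0.0007 -0.1206] [[-0.002 -0.964 -0.266]
 [ 1.    -0.002  0.   ]
 [-0.001 -0.266  0.964]]
(133, 207) [0.464 0.274 0.004]
(260, 207) [ 0.472 -0.158  0.004]
(135, 168) [0.593 0.265 0.034]
(260, 171) [ 0.59  -0.155  0.034]
(148, 181) [0.546 0.21  0.07 ]
(197, 181) [0.549 0.049 0.07 ]
```

View pics/topc.png

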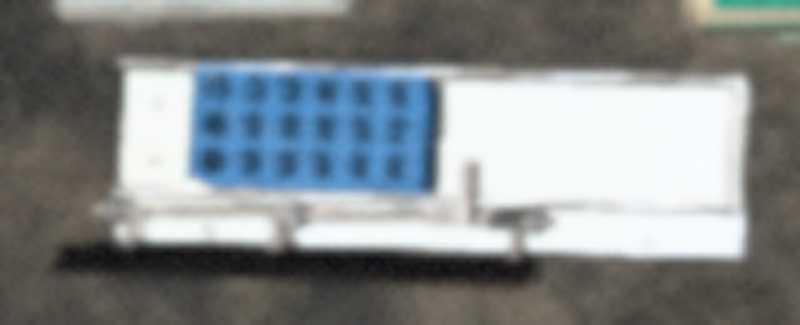

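{"method": "move_arm", "body": {"rows": [[0.085, 0.0275, -0.029, -0.006, -7], [0.085, 0.055, -0.058, -0.012, -14], [0.085, 0.0825, -0.087, -0.018, -21], [0.085, 0.11, -0.116, -0.024, -28], [0.085, 0.1375, -0.145, -0.03, -35], [0.085, 0.165, -0.174, -0.036, -42], [0.085, 0.1925, -0.203, -0.042, -49], [0.085, 0.22, -0.232, -0.048, -56]]}}

```text
time: 0.77
eef_pos: [0.3412, -0.2922, 0.3014]
eef_rot: [[0.237, 0.972, -0.0], [0.972, -0.237, 0.0], [0.0, -0.0, -1.0]]
wrist_force: [1.4, -1.0, -0.1]
gripper_width: 0.997
grasp_force: 0.0
```

Run:
```python
from h import *
o=status.get_obs();R=o['eef_rot'];print(o['eef_pos'],R[:,1],o['joint_pos'],o['wrist_force'])
print(R.T@(np.array([.49,.05,.3])-o['eef_pos']),np.degrees(np.arctan2(R[1,1],R[0,1])))
```

```text
[ 0.34119844 -0.29221286  0.30140264] [ 9.71591682e-01 -2.36663350e-01 -2.51022873e-04] [-8.41312960e-01  1.92168288e-01  1.68308622e+00  4.85181080e-05
  1.26667463e+00 -6.02397263e-01] [ 1.40998722 -0.96333577 -0.14316853]
[0.36770673 0.06358547 0.00147081] -13.68969230923293
```

{"method": "move_arm", "body": {"rows": [[0.085, 0.04, 0.007, 0, -2], [0.085, 0.08, 0.014, 0, -4], [0.085, 0.12, 0.021, 0, -6], [0.085, 0.16, 0.028, 0, -8], [0.085, 0.2, 0.035, 0, -10], [0.085, 0.24, 0.042, 0, -12], [0.085, 0.28, 0.049, 0, -13.7], [0.085, 0.32, 0.055, 0, -13.7]]}}

```text
time: 1.43
eef_pos: [0.4723, 0.0051, 0.3012]
eef_rot: [[0.003, 1.0, -0.0], [1.0, -0.003, -0.0], [-0.0, -0.0, -1.0]]
wrist_force: [0.9, -1.8, -0.2]
gripper_width: 0.996
grasp_force: 0.0
```

{"method": "move_arm", "body": {"rows": [[0.085, 0, 0, 0, 0], [0.085, 0, 0, 0, 0], [0.085, 0, 0, 0, 0]]}}

```text
time: 1.68
eef_pos: [0.4716, 0.003, 0.301]
eef_rot: [[0.005, 1.0, -0.001], [1.0, -0.005, -0.0], [-0.0, -0.001, -1.0]]
wrist_force: [0.1, 0.5, -0.0]
gripper_width: 0.999
grasp_force: 0.0
```

Run:
```python
from h import *
c=imaging.calibration('wrist');cv2.imwrite('pics/w1.png',imaging.grab_frame('wrist')[...,::-1]);np.savez('w1.npz',**c)
o=status.get_obs();print(o['time'],o['eef_pos'],o['eef_rot'],o['wrist_force'])
```

```text
1.7333 [0.4715112  0.00236257 0.30110468] [[ 5.97746337e-03  9.99981932e-01 -6.36305083e-04]
 [ 9.99982114e-01 -5.97759214e-03 -2.00654794e-04]
 [-2.04454741e-04 -6.35094296e-04 -9.99999777e-01]] [-1.30492096 -0.20683986 -0.41037326]
```

{"method": "move_arm", "body": {"rows": [[0.085, 0.04, 0, 0, 0], [0.085, 0.08, 0, 0, 0], [0.085, 0.12, 0, 0, 0], [0.085, 0.16, 0, 0, 0], [0.085, 0.2, 0, 0, 0], [0.085, 0.2, 0, 0, 0], [0.085, 0.2, 0, 0, 0], [0.085, 0.2, 0, 0, 0]]}}

```text
time: 2.4
eef_pos: [0.4731, 0.2017, 0.3012]
eef_rot: [[0.007, 1.0, -0.0], [1.0, -0.007, -0.001], [-0.001, -0.0, -1.0]]
wrist_force: [1.3, -0.7, -0.2]
gripper_width: 0.995
grasp_force: 0.0
```

Run:
```python
from h import *
c=imaging.calibration('wrist');cv2.imwrite('pics/w2.png',imaging.grab_frame('wrist')[...,::-1]);np.savez('w2.npz',**c)
o=status.get_obs();print(o['time'],o['eef_pos'],o['eef_rot'],o['wrist_force'])
```

```text
2.45 [0.47313957 0.20137445 0.30122737] [[ 7.37147277e-03  9.99972776e-01 -3.29987916e-04]
 [ 9.99972749e-01 -7.37160467e-03 -4.00279876e-04]
 [-4.02701519e-04 -3.27028271e-04 -9.99999865e-01]] [-0.09526257 -0.66438898 -0.51192035]
```

View pics/w1.png

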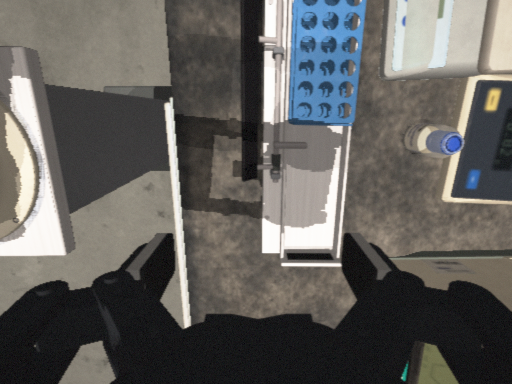

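View pics/w2.png

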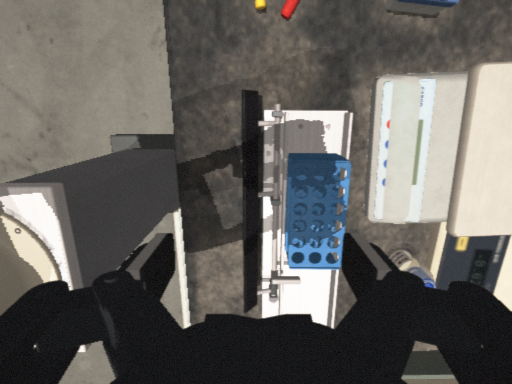

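w1: the rack's −y top edge runs (289,124)–(355,126), the tongue tip is at (306,145), the bar's −y end at (250,180), and the end stop at v≈262, u 281–341. w2: the rack's −y edge is at v≈268, u 287–341, its +y top edge at v≈154–160, the tongue tip at (300,281), and the bar runs from (250,91) to (250,309).

Run:
```python
from h import *
c1,c2=np.load('w1.npz'),np.load('w2.npz')
for n in (1,2):
    i=cv2.imread(f'pics/w{n}.png');m=cv2.inRange(cv2.cvtColor(i,cv2.COLOR_BGR2HSV),(95,120,60),(120,255,255))
    m[:, :280]=0;m[:, 372:]=0;m[300:]=0
    ct=max(cv2.findContours(m,0,1)[0],key=cv2.contourArea)[:,0]
    for s in ((1,1),(-1,1),(1,-1),(-1,-1)): print(n,s,ct[np.argmax(ct@np.array(s))])
for nm,a,b in [('rack-y left',(289,124),(287,268)),('rack-y right',(355,126),(341,268)),('tip',(307,145),(300,281)),('bar-y L',(242,179),(243,309)),('bar-y R',(257,181),(257,311))]:
    print(nm,*[np.round(q,4) for q in tri(c1,a,c2,b)])
for nm,c,p,z in [('stop L',c1,(281,262),.05),('stop R',c1,(341,262),.05),('stopwall L',c1,(281,252),.034),('open far wall out',c2,(352,111),.034),('far wall far',c1,(341,246),.034),('floor near corner',c2,(263,111),.004),('floor near -y',c1,(263,253),.004),('bar+y L',c2,(243,91),.074),('bar+y R',c2,(257,91),.05)]:
    print(nm,np.round(onz(c,*p,z),4))
a=cv2.imread('pics/w1.png')[100:275,230:370];b=cv2.imread('pics/w2.png')[85:320,230:370]
f=lambda q:cv2.resize(q,(400,600),interpolation=cv2.INTER_CUBIC)
cv2.imwrite('pics/c.png',np.hstack([f(a),f(b)]))
```

```text
1 (1, 1) [349 124]
1 (-1, 1) [289 120]
1 (1, -1) [365   0]
1 (-1, -1) [295   0]
2 (1, 1) [338 268]
2 (-1, 1) [289 265]
2 (1, -1) [348 161]
2 (-1, -1) [290 154]
rack-y left [0.5115 0.0565 0.0684] 0.003
rack-y right [0.5915 0.0534 0.0647] 0.0016
tip [0.534  0.0298 0.0603] 0.001
bar-y L [ 0.4499 -0.0129  0.0665] 0.0017
bar-y R [ 0.4701 -0.0153  0.0681] 0.0003
stop L [ 0.5047 -0.1432  0.05  ]
stop R [ 0.5934 -0.1437  0.05  ]
stopwall L [ 0.5058 -0.1353  0.034 ]
open far wall out [0.5988 0.2698 0.034 ]
far wall far [ 0.5966 -0.1258  0.034 ]
floor near corner [0.4809 0.2708 0.004 ]
floor near -y [ 0.4788 -0.153   0.004 ]
bar+y L [0.4564 0.2934 0.074 ]
bar+y R [0.4727 0.2949 0.05  ]
```

View pics/c.png

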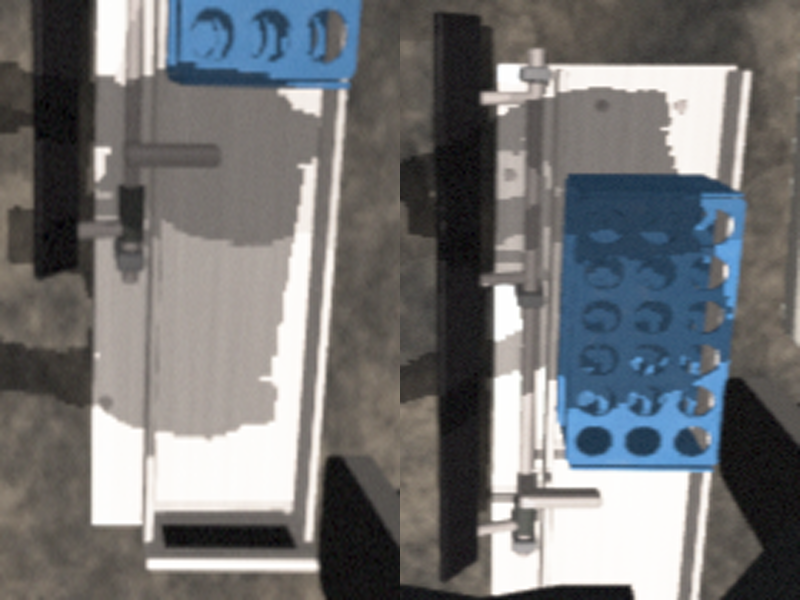

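{"method": "move_arm", "body": {"rows": [[0.085, 0.02, 0.015, 0.0, 0], [0.085, 0.041, 0.03, 0.03, 0], [0.085, 0.041, 0.03, 0.07, 0], [0.085, 0.041, 0.03, 0.11, 0], [0.085, 0.041, 0.03, 0.15, 0], [0.085, 0.041, 0.03, 0.18, 0], [0.085, 0.041, 0.03, 0.19, 0], [0.085, 0.041, 0.03, 0.19, 0]]}}

```text
time: 3.12
eef_pos: [0.5025, 0.242, 0.1095]
eef_rot: [[0.008, 1.0, -0.004], [1.0, -0.008, -0.002], [-0.002, -0.004, -1.0]]
wrist_force: [-0.3, 0.0, 0.3]
gripper_width: 0.997
grasp_force: 0.0
```

Run:
```python
from h import *
o=status.get_obs();print(o['time'],o['eef_pos'],o['wrist_force'])
a=imaging.grab_frame('wrist');b=imaging.grab_frame('scene')
b=cv2.resize(b[130:250,140:300],(512,384))
cv2.imwrite('pics/d.png',cv2.resize(np.hstack([a,b]),(800,300))[...,::-1])
```

```text
3.1167 [0.50251765 0.24195971 0.10949594] [-0.28914655  0.02598866  0.32635144]
```

View pics/d.png

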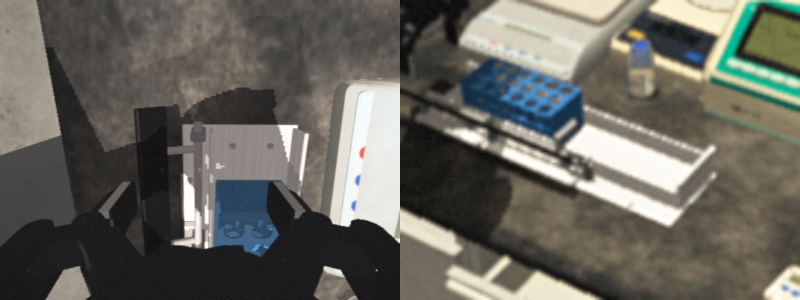

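The left finger is over the bar's outer edge and the right finger is in the chute behind the rack. I'll shift 3 mm inward and press down.

{"method": "move_arm", "body": {"rows": [[0.085, 0, 0.003, 0.01, 0], [0.085, 0, 0.003, 0.02, 0], [0.085, 0, 0.003, 0.03, 0], [0.085, 0, 0.003, 0.035, 0], [0.085, 0, 0.003, 0.035, 0]]}}

```text
time: 3.63
eef_pos: [0.506, 0.2438, 0.0752]
eef_rot: [[0.005, 1.0, -0.001], [1.0, -0.005, -0.0], [-0.0, -0.001, -1.0]]
wrist_force: [2.9, -1.1, -0.5]
gripper_width: 0.995
grasp_force: 1.6
```

{"method": "move_arm", "body": {"rows": [[0.085, 0, 0, 0.008, 0], [0.085, 0, 0, 0.015, 0], [0.085, 0, 0, 0.015, 0], [0.085, 0, 0, 0.015, 0]]}}

```text
time: 3.97
eef_pos: [0.5065, 0.244, 0.0612]
eef_rot: [[0.005, 1.0, 0.0], [1.0, -0.005, 0.0], [0.0, 0.0, -1.0]]
wrist_force: [2.0, 0.1, 3.5]
gripper_width: 0.996
grasp_force: 2.0
```

Run:
```python
from h import *
o=status.get_obs();print(o['time'],o['eef_pos'],o['wrist_force'],o['moment'])
a=imaging.grab_frame('wrist');b=imaging.grab_frame('scene')
b=cv2.resize(b[130:250,140:300],(512,384))
cv2.imwrite('pics/e.png',cv2.resize(np.hstack([a,b]),(800,300))[...,::-1])
```

```text
3.9667 [0.50651394 0.24396367 0.06122864] [2.0180954  0.06346964 3.53761791] [ 0.11511949 -0.16997392 -0.03907922]
```

View pics/e.png

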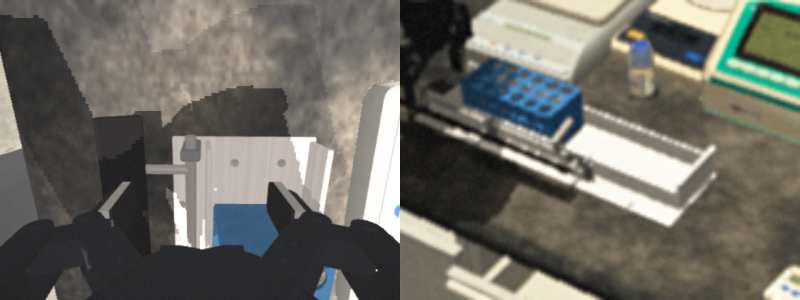

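Contact is on the bar and the tongue is rising. I'll keep pressing down in steps until the stop shows in the force.

{"method": "move_arm", "body": {"rows": [[0.085, 0, 0, 0.006, 0], [0.085, 0, 0, 0.01, 0], [0.085, 0, 0, 0.01, 0]]}}

```text
time: 4.32
eef_pos: [0.5058, 0.2438, 0.051]
eef_rot: [[0.006, 1.0, -0.001], [1.0, -0.006, -0.0], [-0.0, -0.001, -1.0]]
wrist_force: [-0.4, 2.0, 5.9]
gripper_width: 0.994
grasp_force: 2.4
```

{"method": "move_arm", "body": {"rows": [[0.085, 0, 0, 0.003, 0], [0.085, 0, 0, 0.003, 0]]}}

```text
time: 4.48
eef_pos: [0.506, 0.2438, 0.0483]
eef_rot: [[0.005, 1.0, -0.0], [1.0, -0.005, -0.0], [-0.0, -0.0, -1.0]]
wrist_force: [-0.6, 1.2, 5.9]
gripper_width: 0.993
grasp_force: 2.5
```

Run:
```python
from h import *
o=status.get_obs();print(o['time'],o['eef_pos'],o['wrist_force'],o['moment'])
c=imaging.calibration('wrist');np.savez('w3.npz',**c)
a=imaging.grab_frame('wrist');b=imaging.grab_frame('scene')
b=cv2.resize(b[130:250,140:300],(512,384))
cv2.imwrite('pics/f.png',cv2.resize(np.hstack([a,b]),(800,300))[...,::-1])
```

```text
4.4833 [0.50601495 0.24379801 0.04830112] [-0.64698184  1.23336566  5.85281676] [ 0.19281455  0.26709907 -0.05181014]
```

View pics/f.png

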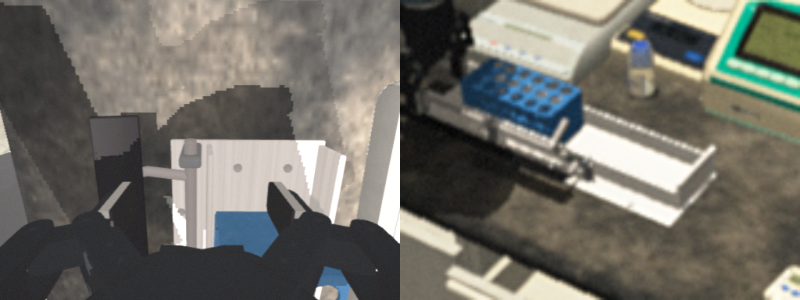

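Bar width in the image puts it at z ≈ 0.04, so the open fingertips are retracted and there is more travel to go.

{"method": "move_arm", "body": {"rows": [[0.085, 0, 0, 0.005, 0], [0.085, 0, 0, 0.009, 0], [0.085, 0, 0, 0.009, 0], [0.085, 0, 0, 0.009, 0]]}}

```text
time: 4.92
eef_pos: [0.5062, 0.2439, 0.0396]
eef_rot: [[0.005, 1.0, -0.0], [1.0, -0.005, 0.0], [0.0, -0.0, -1.0]]
wrist_force: [-0.5, 0.6, 6.2]
gripper_width: 0.994
grasp_force: 3.0
```

{"method": "move_arm", "body": {"rows": [[0.085, 0, 0, 0.002, 0], [0.085, 0, 0, 0.004, 0], [0.085, 0, 0, 0.004, 0]]}}

```text
time: 5.17
eef_pos: [0.5067, 0.2439, 0.0357]
eef_rot: [[0.005, 1.0, 0.001], [1.0, -0.005, 0.0], [0.0, 0.001, -1.0]]
wrist_force: [0.8, 0.6, 6.9]
gripper_width: 0.995
grasp_force: 3.5
```

Run:
```python
from h import *
o=status.get_obs();print(o['time'],o['eef_pos'],o['wrist_force'],o['moment'])
c=imaging.calibration('wrist');np.savez('w4.npz',**c)
a=imaging.grab_frame('wrist');b=imaging.grab_frame('scene')
b=cv2.resize(b[130:250,140:300],(512,384))
cv2.imwrite('pics/g.png',cv2.resize(np.hstack([a,b]),(800,300))[...,::-1])
```

```text
5.1667 [0.50666982 0.24387662 0.03565938] [0.78648485 0.59829251 6.90247833] [0.00032151 0.06946316 0.01038471]
```

View pics/g.png

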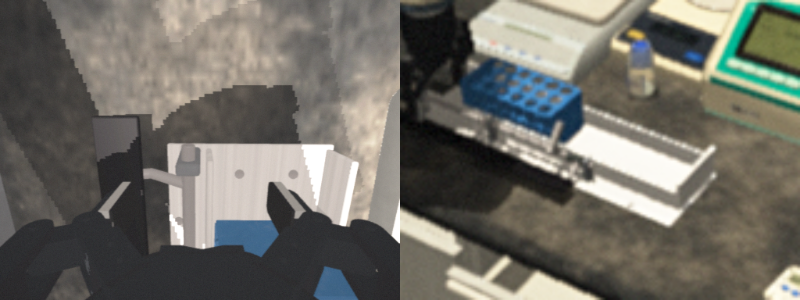

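The tongue is now swung up and outward, and the bar reads nearly level at half-scale u 92–140. Next I probe for the hard stop by force.

{"method": "move_arm", "body": {"rows": [[0.085, 0, 0, 0.002, 0], [0.085, 0, 0, 0.002, 0]]}}

```text
time: 5.43
eef_pos: [0.5069, 0.2439, 0.0338]
eef_rot: [[0.005, 1.0, 0.001], [1.0, -0.005, 0.0], [0.0, 0.001, -1.0]]
wrist_force: [2.4, -0.5, 8.4]
gripper_width: 0.996
grasp_force: 4.1
```

{"method": "move_arm", "body": {"rows": [[0.085, 0, 0, 0.0015, 0], [0.085, 0, 0, 0.0015, 0]]}}

```text
time: 5.6
eef_pos: [0.5072, 0.2439, 0.0325]
eef_rot: [[0.005, 1.0, 0.002], [1.0, -0.005, 0.0], [0.0, 0.002, -1.0]]
wrist_force: [3.3, -1.2, 9.5]
gripper_width: 1.001
grasp_force: 4.4
```

Run:
```python
from h import *
s=imaging.calibration('scene');K,P=s['intrinsics'],s['pose']
def prj(x,z,y=-.030):
    p=np.array([.553+x-.005*y*-1,.061+y,z]);q=K@(P[:3,:3].T@(p-P[:3,3]));return q[:2]/q[2]
for a in (0,.5,.6,.7,.8,.9,1.0):
    c,n=np.cos(a),np.sin(a)
    e=[prj(-.056+x*c-z*n,.034+x*n+z*c) for x,z in ((.038,.022),(.010,.022))]
    print(a,[np.round((q-[140,130])*2.5,1) for q in e],np.round(e[0],1))
a=imaging.grab_frame('scene');cv2.imwrite('pics/s5.png',a[...,::-1])
for n in ('f','g'):
    i=cv2.imread(f'pics/{n}.png')[:,400:]; print(n);print(cv2.cvtColor(i,6)[108:160:3,140:180:3])
i=cv2.resize(cv2.resize(a[130:250,140:300],(512,384)),(400,300));print(cv2.cvtColor(i,7)[108:160:3,140:180:3])
```

```text
0 [array([173.4, 120.5]), array([161.2, 131.6])] [209.4 178.2]
0.5 [array([166.2, 117.2]), array([156. , 135.1])] [206.5 176.9]
0.6 [array([164.4, 117.5]), array([154.9, 136.2])] [205.8 177. ]
0.7 [array([162.6, 118. ]), array([153.9, 137.5])] [205.  177.2]
0.8 [array([160.7, 118.9]), array([152.9, 138.9])] [204.3 177.6]
0.9 [array([158.7, 120.1]), array([152. , 140.4])] [203.5 178. ]
1.0 [array([156.8, 121.6]), array([151.1, 141.9])] [202.7 178.6]
f
[[ 84  63  54  80 114 126 119  83  55  43  42  44  44  52]
 [ 84  75  79 106 117  95  67  46  42  46  46  41  47  47]
 [ 92  98 101 111  94  61  43  42  43  44  45  47  47  49]
 [ 61  69  73  71  60  45  44  66  96  74  48  43  45  46]
 [ 47  47  46  46  45  43  54 129 175 123  60  45  45  43]
 [ 70  52  45  46  42  41  89 183 190 114  53  42  46  41]
 [ 91  70  54  46  41  60 136 200 153  74  46  46  37  54]
 [ 72  61  59  57  53 100 174 182 105  55  41  42  50 104]
 [ 83  62  55  52  73 152 194 137  67  43  41  52 107 192]
 [147 140 109  71 112 181 167  91  47  43  56 113 200 245]
 [183 217 187 149 178 192 123  53  39  57 119 205 250 2
[... 1845 characters left out ...]
6  51  51  86 144 137  92  51  44  44  43  41  52]
 [ 74  64  59  66 120 163 122  72  47  43  44  43  49 105]
 [ 84  62  53  71 135 159 100  53  42  42  44  54 106 191]
 [148 139 107  92 144 138  81  43  38  43  58 112 200 246]
 [182 217 185 141 152 116  66  42  40  59 117 207 249 253]
 [183 191 179 172 155 106  91  77  79 125 203 249 252 250]
 [172 185 180 175 138  98 131 155 166 214 246 251 250 249]
 [125 138 161 173 124  82 113 160 187 234 248 247 250 249]
 [137 117 147 164 112  71  84 133 165 173 194 234 247 250]
 [207 172 163 151  97  72  92 149 170 125 110 148 174 220]
 [219 202 188 167 141 123 115 119 118  87  69  80  89 120]
 [194 169 178 190 202 190 158 128 103  72  59  66  80  69]]
```

Projecting the tongue tip into the scene view gives ~0.6 rad at TCP z 0.048, ~0.9 at 0.0357, and ~1.0 (the stop) now. I'll ease up 2.5 mm and push along.

{"method": "move_arm", "body": {"rows": [[0.085, 0, 0, -0.0015, 0], [0.085, 0, -0.001, -0.0027, 0], [0.085, -0.005, -0.001, -0.0027, 0], [0.085, -0.01, -0.001, -0.0027, 0], [0.085, -0.017, -0.001, -0.0027, 0], [0.085, -0.024, -0.001, -0.0027, 0], [0.085, -0.032, -0.001, -0.0027, 0], [0.085, -0.04, -0.001, -0.0027, 0]]}}

```text
time: 6.32
eef_pos: [0.5055, 0.2042, 0.0352]
eef_rot: [[0.006, 1.0, 0.001], [1.0, -0.006, 0.001], [0.001, 0.001, -1.0]]
wrist_force: [-0.2, 6.8, 8.9]
gripper_width: 0.991
grasp_force: 3.6
```

```bash
cat > tip.py <<'E'
from h import *
o=status.get_obs();print(o['time'],o['eef_pos'],o['wrist_force'],o['moment'])
a=imaging.grab_frame('scene')
i=cv2.resize(cv2.resize(a[130:250,140:300],(512,384)),(400,300));print(cv2.cvtColor(i,7)[114:138:3,140:180:3])
t=imaging.grab_frame('top');c=imaging.calibration('top')
m=cv2.inRange(cv2.cvtColor(t,cv2.COLOR_RGB2HSV),(95,120,60),(120,255,255));m[:165]=0;m[200:]=0;m[:,:135]=0;m[:,275:]=0
xs=np.where((m>0).sum(0)>4)[0]
if len(xs): print('rack y span',[round(onz(c,u,182,.07)[1],4) for u in (xs.min(),xs.max()+1)])
E
python3 tip.py
```

```text
6.3167 [0.50551622 0.20417282 0.03517763] [-0.16315151  6.75113664  8.87144143] [ 1.08811365  0.30159543 -0.16438326]
[[101 124 130 107  73  62  66  95 120 121  93  57  42  41]
 [ 63  85 102  98  89  88 101 116 115  86  57  40  44  47]
 [ 47  50  73  83  83 105 130 112  80  54  44  45  43  47]
 [ 55  42  55  54  61 121 159 114  67  47  45  44  47  45]
 [ 69  53  64  57  71 146 165  99  53  44  44  42  44  46]
 [ 64  61  78  82 111 164 144  80  48  39  39  43  44  46]
 [ 79  69  63  77 139 173 120  66  45  45  44  41  45  46]
 [146 144 106  84 142 160  99  60  45  42  43  43  45  44]]
rack y span [np.float64(0.1833), np.float64(0.0298)]
```

The rack is moving, the gate reads ~0.9, and z is holding. Continuing the push.

{"method": "move_arm", "body": {"rows": [[0.085, -0.009, 0, 0, 0], [0.085, -0.018, 0, 0, 0], [0.085, -0.027, 0, 0, 0], [0.085, -0.036, 0, 0, 0], [0.085, -0.045, 0, 0, 0], [0.085, -0.054, 0, 0, 0], [0.085, -0.062, 0, 0, 0], [0.085, -0.07, 0, 0, 0]]}}

```text
time: 7.08
eef_pos: [0.505, 0.1339, 0.0351]
eef_rot: [[0.006, 1.0, 0.001], [1.0, -0.006, 0.001], [0.001, 0.001, -1.0]]
wrist_force: [0.0, 6.9, 8.0]
gripper_width: 0.996
grasp_force: 3.7
```

```bash
python3 tip.py
```

```text
7.0833 [0.50504564 0.13392663 0.03512251] [3.59593160e-03 6.92417831e+00 8.03338387e+00] [ 1.1527019   0.25418202 -0.15523691]
[[ 55  61  63  60  59  54  56  63  64  70  89 107 122 122]
 [ 46  50  56  56  56  59  64  68  64  65  64  76 110 131]
 [ 43  42  47  48  53  74  95  95  89  74  72  93 116 119]
 [ 39  41  46  45  50  92 139 128 114 101 111 131 131  94]
 [ 42  47  47  47  56  92 112  93  84  89 110 125 122  88]
 [ 40  44  49  54  65  91  90  72  50  54  65  81  93  92]
 [ 54  47  46  52  78  99  83  65  49  43  41  48  57  71]
 [ 89  81  69  60  87  95  79  57  48  47  48  52  50  48]]
rack y span [np.float64(0.1016), np.float64(-0.0387)]
```

{"method": "move_arm", "body": {"rows": [[0.085, -0.009, 0, 0, 0], [0.085, -0.018, 0, 0, 0], [0.085, -0.027, 0, 0, 0], [0.085, -0.036, 0, 0, 0], [0.085, -0.045, 0, 0, 0], [0.085, -0.054, 0, 0, 0], [0.085, -0.063, 0, 0, 0], [0.085, -0.07, 0, 0, 0]]}}

```text
time: 7.85
eef_pos: [0.5045, 0.0637, 0.035]
eef_rot: [[0.006, 1.0, 0.001], [1.0, -0.006, 0.0], [0.0, 0.001, -1.0]]
wrist_force: [-0.5, 7.4, 8.9]
gripper_width: 0.995
grasp_force: 3.7
```

```bash
python3 tip.py
```

```text
7.85 [0.50446083 0.06367302 0.03502455] [-0.52603438  7.39822576  8.87695377] [ 1.1947297  0.2817736 -0.201881 ]
[[ 77 134 131 115  83  43  34  47  43  38  42  44  42  43]
 [ 90 111 103 102  82  52  43  43  42  39  41  40  42  44]
 [ 98 104 103 101  85  57  51  43  45  42  43  40  45  41]
 [101 101 101 100  89  70  63  56  46  43  45  46  46  42]
 [103 104 102  99  91  76  76  65  55  45  43  44  50  52]
 [104 103 105 106  92  80  76  64  47  42  45  47  51  55]
 [102  99 103 102  91  78  71  59  45  40  42  46  44  44]
 [ 99 100 102  99  89  79  71  51  39  42  44  43  44  42]]
rack y span [np.float64(0.0135), np.float64(-0.1038)]
```

{"method": "move_arm", "body": {"rows": [[0.085, -0.007, 0, 0, 0], [0.085, -0.014, 0, 0, 0], [0.085, -0.021, 0, 0, 0], [0.085, -0.026, 0, 0, 0], [0.085, -0.03, 0, 0, 0], [0.085, -0.033, 0, 0, 0]]}}

```text
time: 8.45
eef_pos: [0.5042, 0.0309, 0.035]
eef_rot: [[0.006, 1.0, 0.0], [1.0, -0.006, 0.0], [0.0, 0.0, -1.0]]
wrist_force: [-0.0, 7.5, 8.2]
gripper_width: 0.991
grasp_force: 3.6
```

```bash
python3 tip.py
```

```text
8.45 [0.50419982 0.03086008 0.03497851] [-0.01754753  7.49888736  8.24061171] [ 1.11715217  0.25242351 -0.13470662]
[[ 29  20  15  14  16  17  16  13  29  52  56  32  16  13]
 [ 56  55  26  13  16  14  15  24  67 123 113  51  14  18]
 [115 147  97  44  19  13  16  43  92 129 117  60  27  29]
 [137 215 196 125  50  18  24  55  93 104 102  68  34  40]
 [107 194 213 159  69  18  35  70  91 102 100  73  43  42]
 [ 61  94 105  74  29  19  44  76  96 100  98  74  46  41]
 [ 97  65  26  17  17  31  58  82 100 104 100  79  49  41]
 [ 99  72  16  13  28  47  68  90 105 105 103  83  51  41]]
rack y span [np.float64(-0.0257), np.float64(-0.1363)]
```

{"method": "move_arm", "body": {"rows": [[0.085, -0.0025, 0, 0, 0], [0.085, -0.005, 0, 0, 0], [0.085, -0.005, 0, 0, 0]]}}

```text
time: 8.8
eef_pos: [0.5041, 0.0258, 0.035]
eef_rot: [[0.006, 1.0, 0.0], [1.0, -0.006, 0.0], [0.0, 0.0, -1.0]]
wrist_force: [0.3, 2.0, 6.7]
gripper_width: 0.997
grasp_force: 3.7
```

{"method": "move_arm", "body": {"rows": [[0.085, -0.0015, 0, 0, 0], [0.085, -0.003, 0, 0, 0], [0.085, -0.003, 0, 0, 0]]}}

```text
time: 9.05
eef_pos: [0.5036, 0.0243, 0.035]
eef_rot: [[0.005, 1.0, -0.0], [1.0, -0.005, 0.002], [0.002, -0.0, -1.0]]
wrist_force: [-2.2, 26.2, 11.7]
gripper_width: 0.994
grasp_force: 3.9
```

The y force rose to 26 N at TCP y = 0.024, which matches the predicted home position. I'll back off along +y with the bar still held, then lift.

{"method": "move_arm", "body": {"rows": [[0.085, 0.005, 0, 0, 0], [0.085, 0.014, 0, 0, 0], [0.085, 0.024, 0, 0, 0], [0.085, 0.034, 0, 0, 0], [0.085, 0.042, 0, 0, 0], [0.085, 0.045, 0, 0, 0]]}}

```text
time: 9.55
eef_pos: [0.5043, 0.0683, 0.035]
eef_rot: [[0.004, 1.0, 0.0], [1.0, -0.004, -0.0], [-0.0, 0.0, -1.0]]
wrist_force: [0.8, -5.1, 7.4]
gripper_width: 0.997
grasp_force: 3.7
```

```bash
python3 tip.py | tail -1; python3 -c "
from h import *
o=status.get_obs();print(o['eef_pos'],o['wrist_force'])"
```

```text
rack y span [np.float64(0.0069), np.float64(-0.1396)]
[0.50436884 0.0684052  0.0349655 ] [0.0682995  5.88514472 7.13426107]
```

{"method": "move_arm", "body": {"rows": [[0.085, 0, 0, -0.008, 0], [0.085, 0, 0, -0.018, 0], [0.085, 0, 0, -0.028, 0], [0.085, 0, 0, -0.04, 0], [0.085, 0, 0, -0.055, 0], [0.085, 0, 0, -0.085, 0], [0.085, 0, 0, -0.12, 0], [0.085, 0, 0, -0.16, 0]]}}

```text
time: 10.32
eef_pos: [0.503, 0.0675, 0.196]
eef_rot: [[0.006, 1.0, -0.002], [1.0, -0.006, -0.0], [-0.0, -0.002, -1.0]]
wrist_force: [0.2, -0.1, -0.5]
gripper_width: 0.993
grasp_force: 0.0
```

{"method": "move_arm", "body": {"rows": [[0.085, 0.035, -0.02, -0.04, 0], [0.085, 0.07, -0.04, -0.06, 0], [0.085, 0.1, -0.04, -0.06, 0], [0.085, 0.1, -0.04, -0.06, 0], [0.085, 0.1, -0.04, -0.06, 0]]}}

```text
time: 10.73
eef_pos: [0.4642, 0.1696, 0.2561]
eef_rot: [[0.002, 1.0, 0.002], [1.0, -0.002, 0.0], [0.0, 0.002, -1.0]]
wrist_force: [0.2, 0.1, -0.1]
gripper_width: 0.994
grasp_force: 0.0
```

```bash
cat > fin.py <<'E'
from h import *
o=status.get_obs();print(o['time'],o['eef_pos'],o['wrist_force'])
c=imaging.calibration('wrist');a=imaging.grab_frame('wrist');cv2.imwrite('pics/fin.png',a[...,::-1])
m=cv2.inRange(cv2.cvtColor(a,cv2.COLOR_RGB2HSV),(95,120,60),(120,255,255))
ct=max(cv2.findContours(m,0,1)[0],key=cv2.contourArea)[:,0]
for s in ((1,1),(-1,1),(1,-1),(-1,-1)):
    q=ct[np.argmax(ct@np.array(s))];print(q,np.round(onz(c,*map(float,q),.07),4))
K,P=c['intrinsics'],c['pose'];q=K@(P[:3,:3].T@(np.array([.534,.030,.058])-P[:3,3]));q=(q[:2]/q[2]).astype(int);print('tip exp',q)
print(cv2.cvtColor(a,7)[q[1]-14:q[1]+15:2,q[0]-30:q[0]+12:3])
E
python3 fin.py; python3 tip.py
```

```text
10.7333 [0.464213   0.16961622 0.25610795] [ 0.22070578  0.06723763 -0.10852027]
[334 329] [ 0.5639 -0.0377  0.07  ]
[291 313] [ 0.5067 -0.0125  0.07  ]
[340 272] [0.5655 0.0469 0.07  ]
[294 270] [0.5087 0.05   0.07  ]
tip exp [311 278]
[[215 208 200 238 250 251 251 250 250 250 250 250 251 250]
 [212 202 178 211 250 240 237 234 235 236 235 236 240 238]
 [107 101 160 112 244 245 231 229 228 228 229 232 234 233]
 [ 79  88 158 127  72  60  58  63  64  65  68  72  79  85]
 [ 79  92 143 232  68  52  46  49  47  51  59  53  55  56]
 [ 79  78  84 107  73  72  73  72  70  66  59  52  46  56]
 [ 77  83  81  80  79  83  79  79  82  78  75  55  55  54]
 [182 185 170 168 167 164 162 162 160 161 149  54  55  53]
 [226 222 215 215 214 213 213 212 212 212 200  54  53  57]
 [209 221 197 208 199 196 197 192 196 194 170  50  55  56]
 [ 98  88 127 244 137  70  56  55  56  58  58  54  53  58]
 [ 96  91 132 245 134  62  51  53  53  56  50  53  52  59]
 [ 96  91 133 237 142  62  52  57  55  51  50  56  51  53]
 [ 96 100 134 235 137  65  51  52  49  48  52  55  52  52]
 [ 95 106 131 229 140  71  50  53  51  50  51  60  54  47]]
10.7833 [0.4643758  0.16835445 0.25530917] [ 0.87502691 -0.67341005 -0.26956438] [ 0.01343944 -0.06171296  0.03730412]
[[251 252 252 254 253 248 228 195 164 148 129 119 118 123]
 [214 216 218 232 236 218 221 239 232 222 179 135 119 123]
 [156 155 157 175 180 159 165 200 233 252 226 176 153 161]
 [151 148 146 151 147 145 145 150 207 245 224 183 185 212]
 [152 154 151 149 148 148 145 154 197 221 181 132 148 165]
 [152 155 153 153 151 152 159 180 194 171 134 161 188 120]
 [151 152 150 151 152 168 189 194 162 131 168 233 239 117]
 [144 150 149 152 153 180 197 156 122 167 232 253 242 118]]
rack y span [np.float64(0.0069), np.float64(-0.1396)]
```

The tongue tip is exactly where the shut gate should be, the rack has stayed home, and the arm is clear of everything.

```bash
python3 -c "
from workcell import workorder
print(workorder.hand_in())"
```

```text
the job is handed in; nothing more can be done
None
```

I handed the job in at about 10.8 s with the rack pushed home against the end stop (26 N at the expected spot), the gate sprung shut behind it and the arm clear; the hand-in returned no verdict.

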